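# Make up the boot kit and the shoe kit at the cobbler's bench

### The job

Make up the kits for two repair jobs from the stock on the bench: put the large heel block and the short fat thread spool in the square tray, and the small heel block, the tall slim thread spool and the polish tin in the oblong tray. Everything must end up inside its tray, resting flat on the tray's floor the same way up as it stands now, nothing on top of or leaning on anything else, and let go of. Leave the glue bottle, the hammer and the shoe last alone.

Things in the scene. Friction and masses are not known exactly. Their poses are not given: they have to be found in the camera images.
- boot_tray: the boot job's tray: the square open tray of pale wood, 172 x 172 mm outside, 160 x 160 mm inside; floor 5 mm thick, walls 6 mm thick, rim 28 mm above the bench. It is fixed to the bench and cannot shift. Origin: centre of its underside, on the bench; z up; x and y parallel to its walls.
- shoe_tray: the shoe job's tray: the oblong open tray of the same pale wood, 142 mm along its x and 272 mm along its y outside, 130 x 260 mm inside; floor 5 mm thick, walls 6 mm thick, rim 28 mm above the bench. It is fixed to the bench and cannot shift. Origin: centre of its underside, on the bench; z up; y along its length.
- big_heel_center (a point): the larger of two D-shaped tan heel blocks (stacked layers on a thin black rubber foot), 70 mm long along its x, 60 mm wide across its two parallel flat sides (along y), 34 mm high. The flat front is at -x, the round back at +x. Point: its centre, half-way up (17 mm above what it stands on), z up.
- small_heel_center (a point): the smaller D-shaped tan heel block, same make: 48 mm long along its x, 40 mm wide across its parallel flat sides (along y), 26 mm high; flat front at -x, round back at +x. Point: its centre, half-way up (13 mm above what it stands on), z up.
- tall_spool_center (a point): tall slim thread spool, pale wooden ends and buff thread, an upright cylinder 36 mm in diameter and 70 mm high. Point: its centre, half-way up (35 mm above what it stands on), z up along its axis.
- squat_spool_center (a point): short fat thread spool, same make: an upright cylinder 56 mm in diameter and 34 mm high, with a small dark hole in its wooden top. Point: its centre, half-way up (17 mm above what it stands on), z up along its axis.
- tin_center (a point): flat round polish tin of bare metal, 64 mm in diameter and 26 mm high, lying lid up. Point: its centre, half-way up (13 mm above what it stands on), z up along its axis.
- glue: bystander: white glue bottle with a black cap, 56 mm in diameter and 130 mm high, standing to the left of the stock. Origin: centre of its underside.
- hammer: bystander: hammer, 260 mm long, lying crosswise beyond the stock. Origin near the middle of its underside; x along it towards the head.
- last: bystander: green plastic shoe last (foot form), about 250 mm long, 82 mm wide and 77 mm high, standing to the right of the stock, pointing away from the robot. Origin under its middle; x towards its toe.
Mind the look-alikes: they are no part of the job. What is shaped like the boot_tray but black or pink is not meant.

How it is judged:
By the outcome, as a careful person would: the job done as asked, in the order asked, and still so for the second after the job is handed in, with the robot touching nothing.
It also fails if it takes over 144 s, if anything falls off the work surface, if the arm or the gripper's body presses on something with over 40 N, if the wrist force passes 120 N, or if a joint passes its speed limit or range.

### The arm

A 6-joint arm with a two-finger parallel gripper is mounted at the origin on the work surface. World frame = base frame: x ahead of the robot, y to its left, z up, the work surface at z = 0. Lengths are in m, angles in degrees, forces in N, time in s.
With the tool pointing down it reaches from about 0.3 to 0.75 m from the base axis. Payload 8.5 kg.
Tool frame: the origin (TCP) lies between the finger pads; the fingertips stand 17 mm ahead of it and the grasp point (between the pads) lies 2 mm behind it (env.tip_reach is the distance from the TCP to the fingertips, in m); z points along the fingers, y is the line along which they close (so a half turn about z gives the same grasp; the last joint's range is limited). The gripper opens to 85 mm and grips with 20 to 120 N. Pads are 22 mm wide; open, the fingers measure 114 mm over their backs; the gripper's body (76 mm by 85 mm) begins 54 mm behind the grasp point. The pads swing forward as they close: fully open they stand 13 mm farther back than shut.
Start: joints at [52.981, 21.807, 74.336, -0, 83.858, -12.336], TCP at [0.23, 0.5, 0.248] pointing down, gripper open.
Joint ranges: [-178.18, 178.18], [-50.72, 133.34], [12.68, 142.11], [-81.47, 261.47], [9.98, 163.14], [-165.26, 165.26]. Speed limits (degrees/s): [136.94, 136.94, 180, 180, 180, 180].

### API

Orientations are given as a 3x3 rotation matrix whose columns are the frame's x, y, z axes.
In Python, from rig import env, viewer gives the robot as it stands.
- The arm moves only by the tool move_arm, never from a script. Its argument "motion" is a list of rows, each a list of 2 entries, a list of its own where there are three numbers: the shift along the tool's x, y, z normalised to -1 to 1, where 1 is 50 mm, then the turn, a rotation vector about the tool's x, y, z normalised to -1 to 1, where 1 is 8 degrees. A call has 1 to 20 rows; each row shifts and turns the commanded pose from where the row before left it, along the tool's axes as they then stand; what a row does not reach is not made up. A row lasts 1/10 s, in which the tool goes at most 50 mm and 8.59 degrees, less where a joint would pass 70% of its speed; a pose out of reach is approached as far as the arm can. A call with a number of a shift or a turn outside -1 to 1 is refused whole. A call with a gripper value outside its range is refused whole. "claw" is the closure, from 0 (fully open) to 1 (shut), set as the call begins (left out, the last holds). The fingers move at their own pace and stop on an object; "force" is the grip in N (left out, the last holds). Time passes only in rows, so rows that do not move let the fingers close. It gives the time, the measured TCP pose, the force, the opening and the grip force at its end, in the units of the state.
- env.observe(): the state, without advancing time (a new reading comes with each control period).
- viewer.get_image(name): name is "scene" or "top" or "wrist"; returns a dict with "frame" (400x640x3 uint8, red, green, blue), "depth" (400x640 float32, m along the optical axis (not along the pixel's ray), 0 where there is no reading), "fx", "fy", "cx", "cy" (pixels), "eye" and "attitude" of the camera in the world; the wrist camera has in their place "T_tool_cam" (4x4, takes a point from camera to tool coordinates, whose origin is the TCP and whose axes are the flange's). Camera axes: x right, y up, looking along -z (the intrinsics and any distortion apply to the point x, -y, -z); pixel columns grow to the right and rows downward; lengths in m; the calibration is good to about 2 mm. A picture is of the moment at which its call begins: read the wrist's pose just before it.
- env.close_job(): hands the job in; it is judged then, once.
The state is a dict: "time_s": time; "q": joint angles; "qvel": joint speeds; "joint_efforts": joint torques, N m; "position": TCP position; "tool_rot": TCP orientation; "ft_force": force on the tool from outside, world axes, zero at the start; "wrist_torque": the same for the moment, N m; "grip_width": finger opening in m; "gripper_force": force on a finger pad.
Only numpy, scipy, OpenCV 4.12 (cv2) and the standard library are available. Lean on these libraries where they do the work, as an engineer would, in place of code of your own. Each camera call takes 0.05 s, during which the arm holds its last target. There are 200 camera calls.

## Working session

There is one attempt and no reset: what is moved stays moved. The work goes in short steps, Python scripts to look and compute and a tool call to move; the robot and the scene stay as the last step left them, time stands still between calls to the robot, and variables do not carry over. Pictures are saved under pics/ and viewed, at most 14 in all, crops included, and the job is handed in when it is done.

Besides the shell and the picture viewer there is one more tool, called after "Call:" by a JSON object that holds its "api" and its "payload". move_arm: Moves the arm, as the interface text tells. Scaled input: -1 to 1 covers 50 mm each way for a shift and 8 degrees each way for a turn. Its arguments: {"type":"object","properties":{"motion":{"type":"array","items":{"type":"array"}},"claw":{"type":"number"},"force":{"type":"number"}},"required":["motion"]}

```bash
mkdir -p pics; ls; cat > h.py <<'E'
import numpy as np, cv2
from rig import env, viewer
def get(n):
    s=env.observe(); im=viewer.get_image(n); im['s']=s
    if 'T_tool_cam' in im:
        T=np.eye(4);T[:3,:3]=s['tool_rot'];T[:3,3]=s['position'];im['T']=T@np.array(im['T_tool_cam'])
    else:
        T=np.eye(4);T[:3,:3]=im['attitude'];T[:3,3]=im['eye'];im['T']=T
    return im
def cloud(im):
    d=im['depth'];v,u=np.mgrid[:d.shape[0],:d.shape[1]]
    p=np.stack([(u-im['cx'])/im['fx']*d,-(v-im['cy'])/im['fy']*d,-d],-1)
    P=p@im['T'][:3,:3].T+im['T'][:3,3];P[d==0]=np.nan;return P
def ray(im,u,v,z):
    r=im['T'][:3,:3]@np.array([(u-im['cx'])/im['fx'],-(v-im['cy'])/im['fy'],-1]);e=im['T'][:3,3]
    return e+r*(z-e[2])/r[2]
def save(im,n): cv2.imwrite('pics/'+n,im['frame'][:,:,::-1])
E
python3 - <<'E'
from h import *
for n in('top','scene'):
    im=get(n);save(im,n+'0.png');print({k:v for k,v in im.items() if k not in('frame','depth','s','T')},(im['depth']>0).mean())
    np.save(n+'P.npy',cloud(im))
s=env.observe();print(s)
E
```

```text
pics
{'fx': 516.0361470216105, 'fy': 516.0361470216105, 'cx': 323.77933434030257, 'cy': 199.93082653844834, 'eye': array([ 0.30636469, -0.01744382,  1.58470186]), 'attitude': array([[-0.01705385,  0.99344908, -0.11299597],
       [-0.99981536, -0.01794484, -0.00687264],
       [-0.00885531,  0.1128579 ,  0.99357168]])} 0.99611328125
{'fx': 362.0398793333069, 'fy': 362.0398793333069, 'cx': 318.7521340272353, 'cy': 201.96153653052144, 'eye': array([0.78962277, 0.52661942, 0.73159369]), 'attitude': array([[-0.8806427 , -0.35325693,  0.31571819],
       [ 0.47367279, -0.64222655,  0.60264347],
       [-0.01012538,  0.68026069,  0.73290032]])} 0.9960234375
{'time_s': 0.1, 'q': array([ 5.29808403e+01,  2.18395430e+01,  7.43792596e+01, -9.25167737e-04,
        8.38578019e+01, -1.23369161e+01]), 'qvel': array([-0.01607714, -0.13446035, -0.16923012,  0.04562884,  0.00448817,
        0.10488372]), 'joint_efforts': array([ 4.60416850e-03, -4.49214292e+01, -2.31656277e+01, -8.79709523e-05,
        3.70666443e-03, -1.30505688e-05]), 'position': array([0.2295427 , 0.49955132, 0.24775766]), 'tool_rot': array([[-9.08638253e-01,  4.17583401e-01, -7.92165034e-04],
       [ 4.17584065e-01,  9.08637655e-01, -1.07717245e-03],
       [ 2.69981644e-04, -1.30955559e-03, -9.99999106e-01]]), 'ft_force': array([-0.44959247, -0.41132512,  0.09975962]), 'wrist_torque': array([0.05860121, 0.03638469, 0.03972561]), 'gripper_force': 0.0, 'grip_width': 0.08543308402888475}
```

View pics/top0.png

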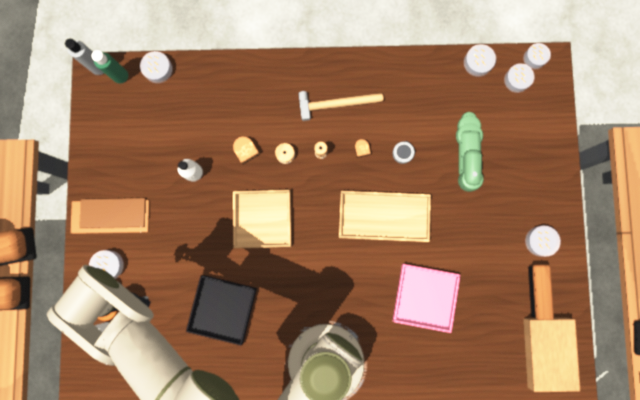

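View pics/scene0.png

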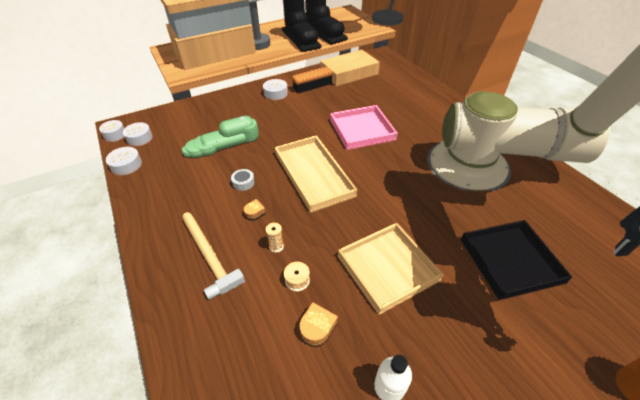

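The top view shows the stock in a row: big heel (245,149), squat spool (285,153), tall spool (321,149), small heel (362,148) and tin (403,152). The pale square tray is at (263,218); black (222,309) and pink (427,298) are look-alikes. The oblong tray is at (385,217). The scene view agrees.

```bash
python3 - <<'E'
from h import *
P=np.load('topP.npy');S=np.load('sceneP.npy')
for n,(u,v,r) in dict(big=(245,149,20),squat=(285,153,17),tall=(321,149,17),small=(362,148,17),tin=(403,152,17),boot=(263,218,42),shoe=(385,217,58),last=(470,150,45),hammer=(340,103,50),glue=(190,168,20)).items():
    p=P[max(0,v-r):v+r,u-r:u+r].reshape(-1,3);c=p
    q=np.concatenate([p[p[:,2]>.008]])
    top=np.percentile(q[:,2],95)
    lo,hi=q.min(0),q.max(0)
    # top surface
    t=q[q[:,2]>top-.008]
    rect=cv2.minAreaRect((t[:,:2]*1000).astype(np.float32))
    print(n,'top',top.round(3),'bbox',lo.round(3),hi.round(3),'n',len(q),'rect',np.round(rect[0],1),np.round(rect[1],1),round(rect[2],1),'mean',t.mean(0).round(4))
# bench height
p=P[230:260,460:500].reshape(-1,3);print(p.mean(0))
# scene cloud of whole stock band
q=S.reshape(-1,3);
import cv2
m=(q[:,2]>.012)&(q[:,0]>.4)&(q[:,0]<.8)&(q[:,1]<.35)&(q[:,1]>-.35)
g=np.zeros((400,700),np.uint8);i=((q[m,0]-.4)*1000).astype(int);j=((.35-q[m,1])*1000).astype(int);g[i,j]=255
g=cv2.morphologyEx(g,cv2.MORPH_CLOSE,np.ones((7,7)))
n,l,st,ce=cv2.connectedComponentsWithStats(g)
for k in range(1,n):
    if st[k,4]>300: print('scene',ce[k][1]/1000+.4,.35-ce[k][0]/1000,st[k])
E
```

```text
big top 0.037 bbox [0.607 0.195 0.008] [0.683 0.27  0.043] n 433 rect [649.5 236.8] [71.2 59.7] 30.2 mean [0.6477 0.2354 0.0332]
squat top 0.04 bbox [0.593 0.064 0.008] [0.685 0.149 0.042] n 279 rect [633.3 111.9] [52.3 53.2] 14.9 mean [0.6333 0.1113 0.0353]
tall top 0.073 bbox [ 0.62  -0.039  0.008] [0.695 0.027 0.08 ] n 154 rect [637.1   2.9] [33.4 33.4] 1.6 mean [0.6379 0.0016 0.0691]
small top 0.03 bbox [ 0.619 -0.163  0.008] [ 0.7   -0.082  0.033] n 205 rect [ 646.5 -125.2] [47.3 40.1] 11.5 mean [ 0.6449 -0.1252  0.0261]
tin top 0.032 bbox [ 0.599 -0.291  0.008] [ 0.681 -0.215  0.038] n 350 rect [ 629.1 -252.7] [58.7 61.4] 44.4 mean [ 0.628  -0.2517  0.0278]
boot top 0.03 bbox [0.319 0.056 0.008] [0.542 0.309 0.035] n 940 rect [432.1 184.4] [172.6 171.4] 0.1 mean [0.4299 0.1854 0.027 ]
shoe top 0.03 bbox [ 0.254 -0.37   0.008] [ 0.608 -0.013  0.037] n 1585 rect [ 420.1 -190.6] [357.9 288.3] 7.3 mean [ 0.4163 -0.2087  0.027 ]
last top 0.078 bbox [ 0.496 -0.594  0.008] [ 0.771 -0.314  0.086] n 1816 rect [ 571.4 -451.3] [42.6 97.7] 86.6 mean [ 0.5714 -0.4515  0.0754]
hammer top 0.068 bbox [ 0.622 -0.199  0.008] [0.953 0.095 0.08 ] n 1174 rect [638.6   2.9] [33.6 32.5] 85.5 mean [0.6385 0.0018 0.0685]
glue top 0.129 bbox [0.539 0.364 0.008] [0.63  0.425 0.135] n 400 rect [581.8 398.3] [25.8 24.4] 4.8 mean [0.5817 0.3985 0.1278]
[nan nan nan]
scene 0.4807503250975293 0.19039705244906802 [  75    0  175  121 2307]
scene 0.47677348993288593 -0.18689387583892625 [ 396    0  281  114 2384]
scene 0.6308949441891005 -0.24842449113591591 [ 567  200   65   66 3046]
scene 0.648416293171632 0.240220406011073 [  76  206   76   80 3793]
scene 0.6341220833333334 0.11652041666666665 [ 205  207   58   56 2400]
scene 0.6381012658227848 0.005831223628691984 [326 220  38  37 948]
scene 0.6453094017094017 -0.12143760683760685 [ 450  220   46   52 1755]
scene 0.7842150300601203 -0.014500200400801633 [ 281  341  259   59 4990]
```

Call:
{"api": "move_arm", "payload": {"motion": [[[0, 0, 0], [0, 0, 1]], [[0, 0, 0], [0, 0, 1]], [[0, 0, 0], [0, 0, 1]], [[0, 0, 0], [0, 0, 1]], [[0, 0, 0], [0, 0, 1]], [[0, 0, 0], [0, 0, 1]], [[0, 0, 0], [0, 0, 1]], [[0, 0, 0], [0, 0, 1]], [[-0.55, 0.6, 0], [0, 0, 0.04]], [[-0.55, 0.6, 0], [0, 0, 0.04]], [[-0.55, 0.6, 0], [0, 0, 0.04]], [[-0.55, 0.6, 0], [0, 0, 0.04]], [[-0.55, 0.6, 0], [0, 0, 0]], [[-0.55, 0.6, 0], [0, 0, 0]], [[-0.55, 0.6, 0], [0, 0, 0]], [[-0.55, 0.6, 0], [0, 0, 0]], [[-0.55, 0.6, 0], [0, 0, 0]], [[-0.55, 0.6, 0], [0, 0, 0]], [[0, 0, 0], [0, 0, 0]], [[0, 0, 0], [0, 0, 0]]], "claw": 0, "force": 40}}

```text
time_s: 2.1
position: [0.5315, 0.226, 0.2477]
tool_rot: [[0.001, 1.0, -0.001], [1.0, -0.001, -0.0], [-0.0, -0.001, -1.0]]
ft_force: [-0.8, -0.3, -0.5]
grip_width: 0.0848
gripper_force: 0.0
```

```bash
python3 - <<'E'
from h import *
im=get('wrist');save(im,'w1.png');P=cloud(im);np.save('w1P.npy',P);print(im['s']['position'],im['s']['tool_rot'].round(4),im['T'].round(3),np.nanmin(P.reshape(-1,3),0),np.nanmax(P.reshape(-1,3),0))
E
```

```text
[0.531545   0.22603823 0.24768137] [[ 9.0e-04  1.0e+00 -1.4e-03]
 [ 1.0e+00 -9.0e-04 -1.0e-04]
 [-1.0e-04 -1.4e-03 -1.0e+00]] [[ 1.    -0.     0.003  0.532]
 [-0.001  0.945  0.326  0.31 ]
 [-0.002 -0.326  0.945  0.373]
 [ 0.     0.     0.     1.   ]] [-0.06178414 -1.27951426 -0.76038186] [2.16951232 0.41690367 0.32804619]
```

View pics/w1.png

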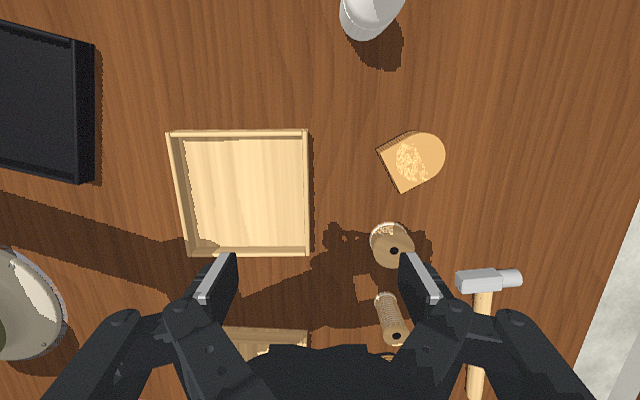

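The wrist view shows the pale square tray (240,195), big heel (413,160) with its round back at upper right, squat spool (392,245), tall spool (392,320) and glue (370,15).

```bash
cat >> h.py <<'E'
def obj(P,cx,cy,r,zlo,zhi,fr=None):
    q=P.reshape(-1,3);m=(np.hypot(q[:,0]-cx,q[:,1]-cy)<r)&(q[:,2]>zlo)&(q[:,2]<zhi);t=q[m]
    R=cv2.minAreaRect((t[:,:2]*1000).astype(np.float32));print(len(t),'z',np.median(t[:,2]).round(4),'mean',t.mean(0)[:2].round(4),'rect',np.round(R[0],1),np.round(R[1],1),round(R[2],1));return t
def tray(P,cx,cy,r):
    t=obj(P,cx,cy,r,.021,.034)
E
python3 - <<'E'
from h import *
P=np.load('w1P.npy')
obj(P,.649,.237,.055,.026,.045);obj(P,.634,.114,.05,.026,.045)
tray(P,.432,.186,.13)
q=P.reshape(-1,3)
m=(abs(q[:,0]-.432)<.05)&(abs(q[:,1]-.186)<.05);print(np.nanmedian(q[m,2]))
m=(abs(q[:,0]-.6)<.03)&(abs(q[:,1]-.186)<.03);print(np.nanmedian(q[m,2]))
E
```

```text
2636 z 0.0334 mean [0.648  0.2399] rect [651.2 240. ] [70.2 60.7] 30.3
1079 z 0.0339 mean [0.6314 0.1189] rect [632.1 117.1] [56.4 49.8] 53.2
2676 z 0.0271 mean [0.4289 0.1959] rect [432.9 187.4] [172.1 172. ] 0.5
0.0066631537135521945
-0.0003398217417192595
```

Call:
{"api": "move_arm", "payload": {"motion": [[[0.056, 0.478, 0], [0, 0, 0]], [[0.056, 0.478, 0], [0, 0, 0]], [[0.056, 0.478, 0], [0, 0, 0]], [[0.056, 0.478, 0], [0, 0, 0]], [[0.056, 0.478, 0], [0, 0, 0]], [[0, 0, 0], [0, 0, 0.93]], [[0, 0, 0], [0, 0, 0.93]], [[0, 0, 0.4], [0, 0, 0.93]], [[0, 0, 0.4], [0, 0, 0.93]], [[0, 0, 0.4], [0, 0, 0.93]], [[0, 0, 0.4], [0, 0, 0.93]], [[0, 0, 0.4], [0, 0, 0.93]], [[0, 0, 0.4], [0, 0, 0.93]], [[0, 0, 0.4], [0, 0, 0]], [[0, 0, 0.2], [0, 0, 0]], [[0, 0, 0], [0, 0, 0]], [[0, 0, 0], [0, 0, 0]]]}}

```text
time_s: 3.85
position: [0.6509, 0.2413, 0.0993]
tool_rot: [[0.861, 0.509, 0.001], [0.509, -0.861, 0.0], [0.001, 0.0, -1.0]]
ft_force: [-0.1, -1.1, 0.9]
grip_width: 0.0854
gripper_force: 0.0
```

```bash
python3 - <<'E'
from h import *
im=get('wrist');save(im,'w2.png');P=cloud(im)
obj(P,.651,.240,.055,.026,.045);obj(P,.632,.117,.05,.026,.045)
E
```

```text
6548 z 0.0336 mean [0.6512 0.2402] rect [651.4 240.4] [70.7 60.2] 30.7
569 z 0.0339 mean [0.6506 0.1157] rect [639.2 121.4] [38.6 55.7] 51.7
```

View pics/w2.png

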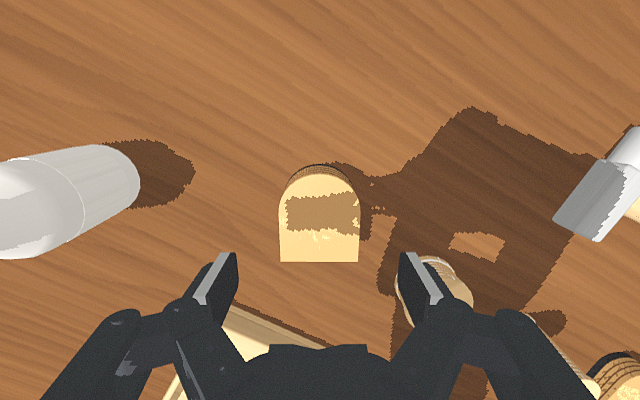

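The heel (320,215) is centred between the fingers and square to them. I'll descend, grip and check.

Call:
{"api": "move_arm", "payload": {"motion": [[[0, 0, 0.25], [0, 0, 0]], [[0, 0, 0.25], [0, 0, 0]], [[0, 0, 0.25], [0, 0, 0]], [[0, 0, 0.25], [0, 0, 0]], [[0, 0, 0.25], [0, 0, 0]], [[0, 0, 0.13], [0, 0, 0]], [[0, 0, 0.12], [0, 0, 0]], [[0, 0, 0], [0, 0, 0]], [[0, 0, 0], [0, 0, 0]]]}}

```text
time_s: 4.8
position: [0.6511, 0.2408, 0.0237]
tool_rot: [[0.861, 0.508, 0.001], [0.508, -0.861, 0.0], [0.001, 0.0, -1.0]]
ft_force: [0.5, -1.0, 0.2]
grip_width: 0.0854
gripper_force: 0.0
```

Call:
{"api": "move_arm", "payload": {"motion": [[[0, 0, 0], [0, 0, 0]], [[0, 0, 0], [0, 0, 0]], [[0, 0, 0], [0, 0, 0]], [[0, 0, 0], [0, 0, 0]], [[0, 0, 0], [0, 0, 0]], [[0, 0, 0], [0, 0, 0]], [[0, 0, 0], [0, 0, 0]], [[0, 0, 0], [0, 0, 0]], [[0, 0, 0], [0, 0, 0]], [[0, 0, 0], [0, 0, 0]]], "claw": 1, "force": 40}}

```text
time_s: 5.8
position: [0.6512, 0.2408, 0.024]
tool_rot: [[0.861, 0.508, 0.001], [0.508, -0.861, 0.0], [0.001, 0.0, -1.0]]
ft_force: [-0.9, -0.3, 5.9]
grip_width: 0.0593
gripper_force: 44.2
```

Call:
{"api": "move_arm", "payload": {"motion": [[[0, 0, -0.2], [0, 0, 0]], [[0, 0, -0.4], [0, 0, 0]], [[0, 0, -0.5], [0, 0, 0]], [[0, 0, -0.5], [0, 0, 0]], [[0, 0, 0], [0, 0, -0.74]], [[0, 0, 0], [0, 0, -0.74]], [[0, 0, 0], [0, 0, -0.74]], [[0, 0, 0], [0, 0, -0.74]], [[0, 0, 0], [0, 0, -0.74]], [[0, 0, 0], [0, 0, -0.74]], [[0, 0, 0], [0, 0, -0.74]], [[0, 0, 0], [0, 0, -0.74]], [[0, 0, 0], [0, 0, -0.74]], [[0, 0, 0], [0, 0, -0.74]], [[0, 0, 0], [0, 0, 0]], [[0, 0, 0], [0, 0, 0]]]}}

```text
time_s: 7.4
position: [0.6508, 0.2406, 0.1034]
tool_rot: [[0.008, 1.0, -0.0], [1.0, -0.008, -0.0], [-0.0, -0.0, -1.0]]
ft_force: [0.7, -0.5, -0.7]
grip_width: 0.0592
gripper_force: 43.5
```

Call:
{"api": "move_arm", "payload": {"motion": [[[-0.034, -0.3, 0], [0, 0, 0]], [[-0.034, -0.45, 0], [0, 0, 0]], [[-0.034, -0.45, 0], [0, 0, 0]], [[-0.034, -0.45, 0], [0, 0, 0]], [[-0.034, -0.45, 0], [0, 0, 0]], [[-0.034, -0.45, 0], [0, 0, 0]], [[-0.034, -0.45, 0], [0, 0, 0]], [[-0.034, -0.45, 0], [0, 0, 0]], [[-0.034, -0.45, 0], [0, 0, 0]], [[-0.034, -0.3, 0], [0, 0, 0]], [[0, -0.16, 0], [0, 0, 0]], [[0, 0, 0], [0, 0, 0]], [[0, 0, 0], [0, 0, 0]]]}}

```text
time_s: 8.7
position: [0.4336, 0.2249, 0.1035]
tool_rot: [[0.006, 1.0, 0.001], [1.0, -0.006, 0.0], [0.0, 0.001, -1.0]]
ft_force: [0.4, -0.4, -0.9]
grip_width: 0.0596
gripper_force: 43.5
```

```bash
python3 - <<'E'
from h import *
im=get('wrist');save(im,'w3.png');P=cloud(im)
print(im['s']['position'])
tray(P,.432,.187,.13)
obj(P,.433,.224,.06,.085,.13)
E
```

```text
[0.43356502 0.22488365 0.1035303 ]
4662 z 0.027 mean [0.4328 0.2413] rect [433.4 187.2] [171.8 173.1] 0.6
18250 z 0.113 mean [0.4339 0.2287] rect [433.9 224.8] [87. 72.] 0.1
```

View pics/w3.png

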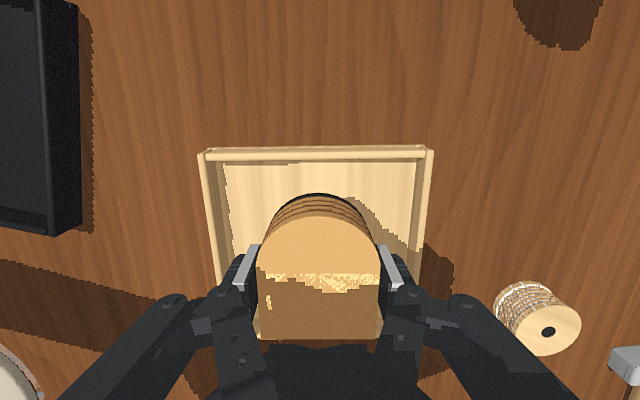

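The heel hangs level and centred over the tray, clear of the walls.

Call:
{"api": "move_arm", "payload": {"motion": [[[0, 0, 0.2], [0, 0, 0]], [[0, 0, 0.3], [0, 0, 0]], [[0, 0, 0.3], [0, 0, 0]], [[0, 0, 0.3], [0, 0, 0]], [[0, 0, 0.2], [0, 0, 0]], [[0, 0, 0.08], [0, 0, 0]], [[0, 0, 0.04], [0, 0, 0]], [[0, 0, 0.04], [0, 0, 0]], [[0, 0, 0.02], [0, 0, 0]], [[0, 0, 0], [0, 0, 0]], [[0, 0, 0], [0, 0, 0]]]}}

```text
time_s: 9.85
position: [0.433, 0.2248, 0.03]
tool_rot: [[0.005, 1.0, 0.001], [1.0, -0.005, 0.0], [0.0, 0.001, -1.0]]
ft_force: [-1.6, -0.4, 7.0]
grip_width: 0.0593
gripper_force: 44.3
```

Call:
{"api": "move_arm", "payload": {"motion": [[[0, 0, 0], [0, 0, 0]], [[0, 0, 0], [0, 0, 0]], [[0, 0, 0], [0, 0, 0]], [[0, 0, 0], [0, 0, 0]], [[0, 0, 0], [0, 0, 0]], [[0, 0, 0], [0, 0, 0]], [[0, 0, 0], [0, 0, 0]]], "claw": 0}}

```text
time_s: 10.55
position: [0.4328, 0.2248, 0.0293]
tool_rot: [[0.005, 1.0, -0.0], [1.0, -0.005, -0.0], [-0.0, -0.0, -1.0]]
ft_force: [0.1, 0.1, 0.0]
grip_width: 0.085
gripper_force: 0.0
```

Call:
{"api": "move_arm", "payload": {"motion": [[[0, 0, -0.3], [0, 0, 0]], [[0, 0, -0.5], [0, 0, 0]], [[0, 0, -0.5], [0, 0, 0]], [[0, 0, -0.5], [0, 0, 0]], [[0, 0, -0.2], [0, 0, 0]], [[-0.24, 0.45, 0], [0, 0, 0]], [[-0.24, 0.45, 0], [0, 0, 0]], [[-0.24, 0.45, 0], [0, 0, 0]], [[-0.24, 0.45, 0], [0, 0, 0]], [[-0.24, 0.45, 0], [0, 0, 0]], [[-0.24, 0.45, 0], [0, 0, 0]], [[-0.24, 0.45, 0], [0, 0, 0]], [[-0.24, 0.45, 0], [0, 0, 0]], [[-0.24, 0.43, 0], [0, 0, 0]], [[0, 0, -0.2], [0, 0, 0]], [[0, 0, 0], [0, 0, 0]], [[0, 0, 0], [0, 0, 0]]]}}

```text
time_s: 12.25
position: [0.633, 0.1163, 0.1392]
tool_rot: [[0.004, 1.0, -0.001], [1.0, -0.004, 0.0], [0.0, -0.001, -1.0]]
ft_force: [-0.1, -0.6, 0.7]
grip_width: 0.0855
gripper_force: 0.0
```

```bash
python3 - <<'E'
from h import *
im=get('wrist');save(im,'w4.png');P=cloud(im)
print(im['s']['position'])
obj(P,.6345,.1155,.045,.026,.045);obj(P,.433,.225,.048,.036,.045);obj(P,.6385,.0055,.04,.062,.08)
E
```

```text
[0.63298255 0.11633568 0.13916806]
3105 z 0.0339 mean [0.6347 0.1167] rect [634.7 115.6] [55.6 55.6] 59.5
8093 z 0.0397 mean [0.4347 0.2231] rect [433.1 224.5] [69.8 63.3] 89.7
1148 z 0.0699 mean [0.6384 0.0078] rect [638.1   6.6] [35.7 32.6] 16.1
```

View pics/w4.png

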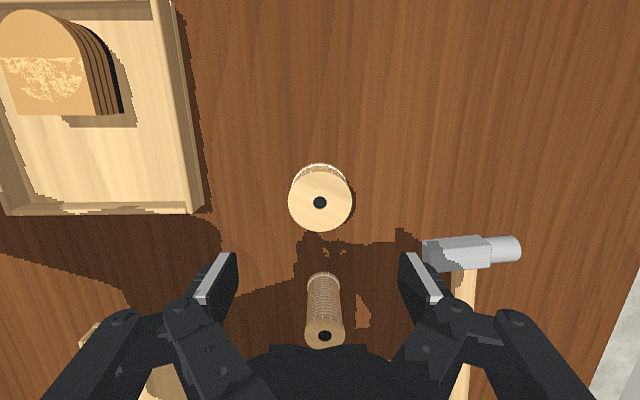

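The heel rests flat in the tray (60,60). The squat spool (320,200) is centred, so I'll pick it.

Call:
{"api": "move_arm", "payload": {"motion": [[[0, 0.03, 0.2], [0, 0, 0]], [[0, 0, 0.4], [0, 0, 0]], [[0, 0, 0.4], [0, 0, 0]], [[0, 0, 0.4], [0, 0, 0]], [[0, 0, 0.4], [0, 0, 0]], [[0, 0, 0.3], [0, 0, 0]], [[0, 0, 0.15], [0, 0, 0]], [[0, 0, 0.05], [0, 0, 0]], [[0, 0, 0], [0, 0, 0]], [[0, 0, 0], [0, 0, 0]]]}}

```text
time_s: 13.3
position: [0.6356, 0.1159, 0.0251]
tool_rot: [[0.005, 1.0, 0.001], [1.0, -0.005, -0.0], [0.0, 0.001, -1.0]]
ft_force: [1.1, -0.1, 0.2]
grip_width: 0.0851
gripper_force: 0.0
```

Call:
{"api": "move_arm", "payload": {"motion": [[[0, 0, 0], [0, 0, 0]], [[0, 0, 0], [0, 0, 0]], [[0, 0, 0], [0, 0, 0]], [[0, 0, 0], [0, 0, 0]], [[0, 0, 0], [0, 0, 0]], [[0, 0, 0], [0, 0, 0]], [[0, 0, 0], [0, 0, 0]], [[0, 0, 0], [0, 0, 0]], [[0, 0, 0], [0, 0, 0]], [[0, 0, 0], [0, 0, 0]]], "claw": 1, "force": 40}}

```text
time_s: 14.3
position: [0.6356, 0.1158, 0.0251]
tool_rot: [[0.005, 1.0, 0.001], [1.0, -0.005, -0.0], [-0.0, 0.001, -1.0]]
ft_force: [-0.4, -0.3, 6.2]
grip_width: 0.055
gripper_force: 42.5
```

Call:
{"api": "move_arm", "payload": {"motion": [[[0, 0, -0.2], [0, 0, 0]], [[0, 0, -0.4], [0, 0, 0]], [[0, 0, -0.5], [0, 0, 0]], [[0, 0, -0.5], [0, 0, 0]], [[0, 0, 0], [0, 0, 0]], [[0, 0, 0], [0, 0, 0]]]}}

```text
time_s: 14.9
position: [0.635, 0.1158, 0.1043]
tool_rot: [[0.005, 1.0, 0.0], [1.0, -0.005, -0.0], [-0.0, 0.0, -1.0]]
ft_force: [-0.0, 0.8, -2.2]
grip_width: 0.0551
gripper_force: 42.4
```

Call:
{"api": "move_arm", "payload": {"motion": [[[0.062, -0.3, 0], [0, 0, 0]], [[0.062, -0.45, 0], [0, 0, 0]], [[0.062, -0.45, 0], [0, 0, 0]], [[0.062, -0.45, 0], [0, 0, 0]], [[0.062, -0.45, 0], [0, 0, 0]], [[0.062, -0.45, 0], [0, 0, 0]], [[0.062, -0.45, 0], [0, 0, 0]], [[0.062, -0.45, 0], [0, 0, 0]], [[0.062, -0.39, 0], [0, 0, 0]], [[0.062, -0.2, 0], [0, 0, 0]], [[0, 0, 0], [0, 0, 0]], [[0, 0, 0], [0, 0, 0]]]}}

```text
time_s: 16.1
position: [0.4341, 0.1478, 0.1041]
tool_rot: [[0.005, 1.0, 0.0], [1.0, -0.005, -0.0], [-0.0, 0.0, -1.0]]
ft_force: [-0.2, -0.2, -1.1]
grip_width: 0.0545
gripper_force: 42.4
```

Call:
{"api": "move_arm", "payload": {"motion": [[[0, 0, 0.2], [0, 0, 0]], [[0, 0, 0.3], [0, 0, 0]], [[0, 0, 0.3], [0, 0, 0]], [[0, 0, 0.3], [0, 0, 0]], [[0, 0, 0.2], [0, 0, 0]], [[0, 0, 0.08], [0, 0, 0]], [[0, 0, 0.04], [0, 0, 0]], [[0, 0, 0.03], [0, 0, 0]], [[0, 0, 0.01], [0, 0, 0]], [[0, 0, 0], [0, 0, 0]], [[0, 0, 0], [0, 0, 0]]]}}

```text
time_s: 17.2
position: [0.4335, 0.1478, 0.0316]
tool_rot: [[0.005, 1.0, 0.001], [1.0, -0.005, 0.0], [0.0, 0.001, -1.0]]
ft_force: [0.3, 1.1, -1.0]
grip_width: 0.0548
gripper_force: 42.4
```

Call:
{"api": "move_arm", "payload": {"motion": [[[0, 0, 0.02], [0, 0, 0]], [[0, 0, 0.02], [0, 0, 0]], [[0, 0, 0], [0, 0, 0]], [[0, 0, 0], [0, 0, 0]]]}}

```text
time_s: 17.6
position: [0.4336, 0.1478, 0.0309]
tool_rot: [[0.005, 1.0, 0.002], [1.0, -0.005, -0.0], [-0.0, 0.002, -1.0]]
ft_force: [-5.2, -1.5, 22.9]
grip_width: 0.0547
gripper_force: 44.6
```

Call:
{"api": "move_arm", "payload": {"motion": [[[0, 0, 0], [0, 0, 0]], [[0, 0, 0], [0, 0, 0]], [[0, 0, 0], [0, 0, 0]], [[0, 0, 0], [0, 0, 0]], [[0, 0, 0], [0, 0, 0]], [[0, 0, 0], [0, 0, 0]], [[0, 0, 0], [0, 0, 0]], [[0, 0, -0.3], [0, 0, 0]], [[0, 0, -0.5], [0, 0, 0]], [[0, 0, -0.5], [0, 0, 0]], [[0, 0, -0.5], [0, 0, 0]], [[0, 0, -0.4], [0, 0, 0]], [[0, 0, -0.2], [0, 0, 0]], [[0, 0, 0], [0, 0, 0]]], "claw": 0}}

```text
time_s: 19.0
position: [0.4338, 0.1478, 0.1501]
tool_rot: [[0.005, 1.0, 0.002], [1.0, -0.005, 0.0], [0.0, 0.002, -1.0]]
ft_force: [0.1, -0.7, -0.1]
grip_width: 0.0853
gripper_force: 0.0
```

Call:
{"api": "move_arm", "payload": {"motion": [[[-0.4, 0.33, 0], [0, 0, 0]], [[-0.5, 0.4, 0], [0, 0, 0]], [[-0.5, 0.4, 0], [0, 0, 0]], [[-0.5, 0.4, 0], [0, 0, 0]], [[-0.5, 0.4, 0], [0, 0, 0]], [[-0.5, 0.4, 0], [0, 0, 0]], [[-0.5, 0.4, 0], [0, 0, 0]], [[-0.5, 0.4, 0], [0, 0, 0]], [[-0.5, 0.4, 0], [0, 0, 0]], [[-0.5, 0.4, 0], [0, 0, 0]], [[-0.5, 0.36, 0], [0, 0, 0]], [[0, 0, 0], [0, 0, 0]], [[0, 0, 0], [0, 0, 0]]]}}

```text
time_s: 20.3
position: [0.6461, -0.1234, 0.1473]
tool_rot: [[0.006, 1.0, -0.003], [1.0, -0.006, 0.001], [0.001, -0.003, -1.0]]
ft_force: [0.5, 0.9, -0.9]
grip_width: 0.0854
gripper_force: 0.0
```

```bash
python3 - <<'E'
from h import *
im=get('wrist');save(im,'w5.png');P=cloud(im);np.save('w5P.npy',P)
print(im['s']['position'])
obj(P,.648,-.1217,.04,.019,.035);obj(P,.434,.148,.036,.033,.05);obj(P,.6385,.006,.04,.062,.08);obj(P,.6305,-.249,.045,.019,.04)
E
```

```text
[ 0.64607879 -0.1233859   0.14734513]
2027 z 0.0255 mean [ 0.6462 -0.1221] rect [ 648.1 -122.8] [48.1 41. ] 11.8
0 z nan mean [nan nan] rect [0. 0.] [0. 0.] 0.0
2777 z 0.07 mean [0.6387 0.0035] rect [638.5   2.5] [32.7 35.9] 88.1
2411 z 0.0262 mean [ 0.6311 -0.2469] rect [ 630.8 -249.9] [62.7 63. ] 2.5
  return _methods._mean(a, axis=axis, dtype=dtype,
  ret = ret.dtype.type(ret / rcount)
h.py:20: RuntimeWarning: Mean of empty slice.
  R=cv2.minAreaRect((t[:,:2]*1000).astype(np.float32));print(len(t),'z',np.median(t[:,2]).round(4),'mean',t.mean(0)[:2].round(4),'rect',np.round(R[0],1),np.round(R[1],1),round(R[2],1));return t
  ret = um.true_divide(
```

View pics/w5.png

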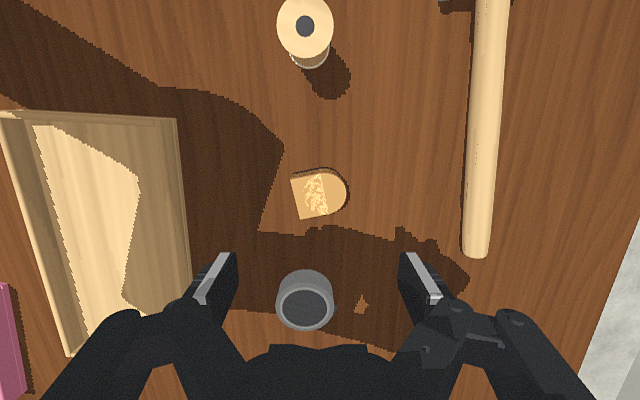

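The small heel (320,195) has its round back to the right, yaw about +12°. The tall spool is at (305,30), the tin at (305,300) and the oblong tray at left.

Call:
{"api": "move_arm", "payload": {"motion": [[[0.01, 0.04, 0], [0, 0, 0.6]], [[0, 0, 0], [0, 0, 0.913]], [[0, 0, 0], [0, 0, 0.913]], [[0, 0, 0], [0, 0, 0.913]], [[0, 0, 0], [0, 0, 0.913]], [[0, 0, 0.1], [0, 0, 0.913]], [[0, 0, 0.2], [0, 0, 0.913]], [[0, 0, 0.2], [0, 0, 0.913]], [[0, 0, 0.2], [0, 0, 0.913]], [[0, 0, 0.2], [0, 0, 0.913]], [[0, 0, 0.1], [0, 0, 0.913]], [[0, 0, 0], [0, 0, 0]], [[0, 0, 0], [0, 0, 0]]]}}

```text
time_s: 21.65
position: [0.6483, -0.1221, 0.0994]
tool_rot: [[0.978, 0.21, -0.0], [0.21, -0.978, 0.0], [-0.0, -0.0, -1.0]]
ft_force: [-0.7, -0.2, -0.2]
grip_width: 0.0856
gripper_force: 0.0
```

```bash
python3 - <<'E'
from h import *
im=get('wrist');save(im,'w6.png');P=cloud(im)
print(im['s']['position'])
obj(P,.648,-.1217,.04,.019,.035)
im=get('top');P=cloud(im);t=P[300//2:260,215:300].reshape(-1,3);obj(P,.433,.148,.034,.03,.06);obj(P,.433,.225,.04,.03,.06);np.save('top2P.npy',P);save(im,'top2.png')
t=obj(P,.43,-.187,.165,.020,.036)
E
```

```text
[ 0.64831985 -0.12205715  0.09942654]
2845 z 0.0256 mean [ 0.6477 -0.1228] rect [ 648.2 -122.9] [49.6 39.8] 11.4
0 z nan mean [nan nan] rect [0. 0.] [0. 0.] 0.0
9 z 0.0386 mean [0.4319 0.2545] rect [432.3 253.7] [ 3.9 17.8] 87.6
375 z 0.0268 mean [ 0.4227 -0.2533] rect [ 389.4 -227.1] [192.2 228.8] 87.9
  return _methods._mean(a, axis=axis, dtype=dtype,
  ret = ret.dtype.type(ret / rcount)
h.py:20: RuntimeWarning: Mean of empty slice.
  R=cv2.minAreaRect((t[:,:2]*1000).astype(np.float32));print(len(t),'z',np.median(t[:,2]).round(4),'mean',t.mean(0)[:2].round(4),'rect',np.round(R[0],1),np.round(R[1],1),round(R[2],1));return t
  ret = um.true_divide(
```

Call:
{"api": "move_arm", "payload": {"motion": [[[0, 0, 0.2], [0, 0, 0]], [[0, 0, 0.3], [0, 0, 0]], [[0, 0, 0.3], [0, 0, 0]], [[0, 0, 0.3], [0, 0, 0]], [[0, 0, 0.25], [0, 0, 0]], [[0, 0, 0.15], [0, 0, 0]], [[0, 0, 0.08], [0, 0, 0]], [[0, 0, 0], [0, 0, 0]], [[0, 0, 0], [0, 0, 0]]]}}

```text
time_s: 22.65
position: [0.6489, -0.1229, 0.0209]
tool_rot: [[0.979, 0.206, 0.001], [0.206, -0.979, -0.0], [0.001, 0.001, -1.0]]
ft_force: [1.0, 0.3, 0.7]
grip_width: 0.0858
gripper_force: 0.0
```

Call:
{"api": "move_arm", "payload": {"motion": [[[0, 0, 0], [0, 0, 0]], [[0, 0, 0], [0, 0, 0]], [[0, 0, 0], [0, 0, 0]], [[0, 0, 0], [0, 0, 0]], [[0, 0, 0], [0, 0, 0]], [[0, 0, 0], [0, 0, 0]], [[0, 0, 0], [0, 0, 0]], [[0, 0, 0], [0, 0, 0]], [[0, 0, 0], [0, 0, 0]], [[0, 0, 0], [0, 0, 0]], [[0, 0, 0], [0, 0, 0]], [[0, 0, 0], [0, 0, 0]]], "claw": 1, "force": 35}}

```text
time_s: 23.85
position: [0.6488, -0.1229, 0.0207]
tool_rot: [[0.979, 0.206, 0.001], [0.206, -0.979, -0.0], [0.001, 0.0, -1.0]]
ft_force: [0.5, -0.3, 4.8]
grip_width: 0.0392
gripper_force: 36.9
```

Call:
{"api": "move_arm", "payload": {"motion": [[[0, 0, -0.2], [0, 0, 0]], [[0, 0, -0.4], [0, 0, 0]], [[0, 0, -0.5], [0, 0, 0]], [[0, 0, -0.5], [0, 0, 0]], [[0, 0, 0], [0, 0, -0.75]], [[0, 0, 0], [0, 0, -0.75]], [[0, 0, 0], [0, 0, -0.75]], [[0, 0, 0], [0, 0, -0.75]], [[0, 0, 0], [0, 0, -0.75]], [[0, 0, 0], [0, 0, -0.75]], [[0, 0, 0], [0, 0, -0.75]], [[0, 0, 0], [0, 0, -0.75]], [[0, 0, 0], [0, 0, -0.75]], [[0, 0, 0], [0, 0, -0.75]], [[0, 0, 0], [0, 0, -0.75]], [[0, 0, 0], [0, 0, -0.75]], [[0, 0, 0], [0, 0, -0.74]], [[0, 0, 0], [0, 0, 0]], [[0, 0, 0], [0, 0, 0]]]}}

```text
time_s: 25.75
position: [0.6484, -0.1227, 0.1004]
tool_rot: [[0.006, 1.0, -0.0], [1.0, -0.006, 0.0], [0.0, -0.0, -1.0]]
ft_force: [-1.2, -0.8, 0.9]
grip_width: 0.0392
gripper_force: 36.4
```

```bash
python3 - <<'E'
from h import *
P=np.load('w5P.npy');q=P.reshape(-1,3)
m=(q[:,0]>.33)&(q[:,0]<.54)&(q[:,1]<-.02)&(q[:,1]>-.36)&(q[:,2]>.022)&(q[:,2]<.033);t=q[m]
# east outer edge & north edge fits
for nm,sel,ax in(('right x(y)',t[t[:,0]>.485],1),('north y(x)',t[t[:,1]>-.06],0),('left',t[(t[:,0]<.375)],1)):
    if len(sel)>10: print(nm,len(sel),sel.min(0)[:2],sel.max(0)[:2],np.polyfit(sel[:,ax],sel[:,1-ax],1))
P=np.load('topP.npy');q=P.reshape(-1,3)
m=(q[:,0]>.33)&(q[:,0]<.54)&(q[:,1]<-.02)&(q[:,1]>-.345)&(q[:,2]>.022)&(q[:,2]<.036)
t=q[m];R=cv2.minAreaRect((t[:,:2]*1000).astype(np.float32));print(R)
E
```

```text
right x(y) 1738 [ 0.48504814 -0.23597371] [ 0.5138358  -0.05343799] [0.01885105 0.50800016]
north y(x) 1287 [ 0.37555691 -0.0599923 ] [ 0.51381956 -0.04712002] [-0.04725161 -0.03278584]
left 2284 [ 0.35602154 -0.31673159] [ 0.37499516 -0.06029719] [0.05750222 0.37868138]
((433.771240234375, -188.96353149414062), (272.2514953613281, 142.07908630371094), 86.44783020019531)
```

Call:
{"api": "move_arm", "payload": {"motion": [[[-0.13, -0.3, 0], [0, 0, 0]], [[-0.14, -0.45, 0], [0, 0, 0]], [[-0.14, -0.45, 0], [0, 0, 0]], [[-0.14, -0.45, 0], [0, 0, 0]], [[-0.14, -0.45, 0], [0, 0, 0]], [[-0.14, -0.45, 0], [0, 0, 0]], [[-0.14, -0.45, 0], [0, 0, 0]], [[-0.14, -0.45, 0], [0, 0, 0]], [[-0.13, -0.45, 0], [0, 0, 0]], [[-0.13, -0.38, 0], [0, 0, 0]], [[0, 0, 0], [0, 0, 0]], [[0, 0, 0], [0, 0, 0]]]}}

```text
time_s: 26.95
position: [0.4347, -0.1908, 0.1006]
tool_rot: [[0.006, 1.0, 0.001], [1.0, -0.006, -0.0], [-0.0, 0.001, -1.0]]
ft_force: [0.1, 0.6, -0.4]
grip_width: 0.0396
gripper_force: 36.4
```

```bash
python3 - <<'E'
from h import *
im=get('wrist');save(im,'w7.png');P=cloud(im);print(im['s']['position']);q=P.reshape(-1,3)
m=(q[:,0]>.33)&(q[:,0]<.54)&(q[:,1]<-.02)&(q[:,1]>-.36)&(q[:,2]>.022)&(q[:,2]<.033);t=q[m]
R=cv2.minAreaRect((t[:,:2]*1000).astype(np.float32));print(R,t.min(0),t.max(0))
obj(P,.4345,-.191,.06,.08,.13)
E
```

```text
[ 0.43472057 -0.19076246  0.10064025]
((434.4664306640625, -186.15792846679688), (272.1221618652344, 142.81967163085938), 86.4833984375) [ 0.35837591 -0.3226054   0.02200251] [ 0.51348876 -0.04976541  0.02988284]
10433 z 0.1055 mean [ 0.4351 -0.1867] rect [ 433.9 -191.2] [49.3 94.7] 89.9
```

View pics/w7.png

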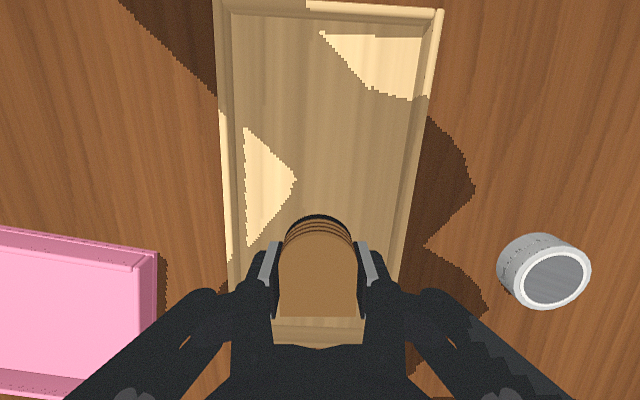

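The small heel is held level (320,280) over the oblong tray, which is centred at (.4345,-.186) with yaw about -3.5°. I'll lower it.

Call:
{"api": "move_arm", "payload": {"motion": [[[0, 0, 0.2], [0, 0, 0]], [[0, 0, 0.3], [0, 0, 0]], [[0, 0, 0.3], [0, 0, 0]], [[0, 0, 0.3], [0, 0, 0]], [[0, 0, 0.2], [0, 0, 0]], [[0, 0, 0.1], [0, 0, 0]], [[0, 0, 0.04], [0, 0, 0]], [[0, 0, 0.02], [0, 0, 0]], [[0, 0, 0.02], [0, 0, 0]], [[0, 0, 0], [0, 0, 0]], [[0, 0, 0], [0, 0, 0]]]}}

```text
time_s: 28.1
position: [0.4345, -0.1907, 0.0267]
tool_rot: [[0.004, 1.0, 0.001], [1.0, -0.004, -0.001], [-0.001, 0.001, -1.0]]
ft_force: [-0.5, -0.1, 1.4]
grip_width: 0.0392
gripper_force: 36.5
```

Call:
{"api": "move_arm", "payload": {"motion": [[[0, 0, 0.015], [0, 0, 0]], [[0, 0, 0], [0, 0, 0]], [[0, 0, 0], [0, 0, 0]]]}}

```text
time_s: 28.4
position: [0.4345, -0.1907, 0.0266]
tool_rot: [[0.003, 1.0, 0.001], [1.0, -0.003, -0.001], [-0.001, 0.001, -1.0]]
ft_force: [-1.6, 1.5, 12.6]
grip_width: 0.0396
gripper_force: 38.0
```

Call:
{"api": "move_arm", "payload": {"motion": [[[0, 0, 0], [0, 0, 0]], [[0, 0, 0], [0, 0, 0]], [[0, 0, 0], [0, 0, 0]], [[0, 0, 0], [0, 0, 0]], [[0, 0, 0], [0, 0, 0]], [[0, 0, 0], [0, 0, 0]], [[0, 0, 0], [0, 0, 0]], [[0, 0, 0], [0, 0, 0]], [[0, 0, -0.3], [0, 0, 0]], [[0, 0, -0.5], [0, 0, 0]], [[0, 0, -0.5], [0, 0, 0]], [[0, 0, -0.5], [0, 0, 0]], [[0, 0, -0.5], [0, 0, 0]], [[0, 0, -0.4], [0, 0, 0]], [[0, 0, -0.2], [0, 0, 0]], [[0, 0, 0], [0, 0, 0]]], "claw": 0}}

```text
time_s: 30.0
position: [0.4346, -0.1907, 0.1713]
tool_rot: [[0.003, 1.0, 0.002], [1.0, -0.003, -0.001], [-0.001, 0.002, -1.0]]
ft_force: [-0.1, -0.7, 0.1]
grip_width: 0.0852
gripper_force: 0.0
```

Call:
{"api": "move_arm", "payload": {"motion": [[[0.39, 0.4, 0], [0, 0, 0]], [[0.39, 0.41, 0], [0, 0, 0]], [[0.39, 0.41, 0], [0, 0, 0]], [[0.39, 0.41, 0], [0, 0, 0]], [[0.39, 0.41, 0], [0, 0, 0]], [[0.39, 0.41, 0], [0, 0, 0]], [[0.39, 0.41, 0], [0, 0, 0]], [[0.39, 0.41, 0], [0, 0, 0]], [[0.39, 0.41, 0], [0, 0, 0]], [[0.39, 0.4, 0], [0, 0, 0]], [[0, 0, 0], [0, 0, 0]], [[0, 0, 0], [0, 0, 0]]]}}

```text
time_s: 31.2
position: [0.6385, 0.0039, 0.1688]
tool_rot: [[0.003, 1.0, -0.003], [1.0, -0.003, 0.0], [0.0, -0.003, -1.0]]
ft_force: [-0.8, -0.5, -0.2]
grip_width: 0.085
gripper_force: 0.0
```

```bash
python3 - <<'E'
from h import *
im=get('wrist');save(im,'w8.png');P=cloud(im)
print(im['s']['position'])
obj(P,.6385,.0045,.04,.062,.08);obj(P,.433,.148,.036,.032,.06)
E
```

```text
[0.6385496  0.00393993 0.16884348]
1360 z 0.07 mean [0.6386 0.005 ] rect [638.4   4.2] [34.9 36.3] 0.7
3863 z 0.0401 mean [0.4357 0.1426] rect [434.1 140.5] [57.7 42.3] 1.0
```

View pics/w8.png

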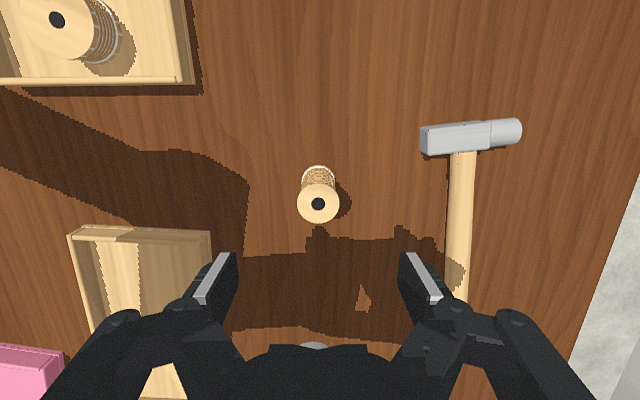

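The tall spool (318,200) is centred and the squat spool stands flat in its tray. The hammer is clear.

Call:
{"api": "move_arm", "payload": {"motion": [[[0, 0, 0.2], [0, 0, 0]], [[0, 0, 0.4], [0, 0, 0]], [[0, 0, 0.4], [0, 0, 0]], [[0, 0, 0.4], [0, 0, 0]], [[0, 0, 0.4], [0, 0, 0]], [[0, 0, 0.4], [0, 0, 0]], [[0, 0, 0.25], [0, 0, 0]], [[0, 0, 0.13], [0, 0, 0]], [[0, 0, 0], [0, 0, 0]], [[0, 0, 0], [0, 0, 0]]]}}

```text
time_s: 32.25
position: [0.6393, 0.0036, 0.0423]
tool_rot: [[0.004, 1.0, 0.001], [1.0, -0.004, -0.0], [-0.0, 0.001, -1.0]]
ft_force: [0.2, 0.8, -0.1]
grip_width: 0.0854
gripper_force: 0.0
```

Call:
{"api": "move_arm", "payload": {"motion": [[[0, 0, 0], [0, 0, 0]], [[0, 0, 0], [0, 0, 0]], [[0, 0, 0], [0, 0, 0]], [[0, 0, 0], [0, 0, 0]], [[0, 0, 0], [0, 0, 0]], [[0, 0, 0], [0, 0, 0]], [[0, 0, 0], [0, 0, 0]], [[0, 0, 0], [0, 0, 0]], [[0, 0, 0], [0, 0, 0]], [[0, 0, 0], [0, 0, 0]], [[0, 0, 0], [0, 0, 0]], [[0, 0, 0], [0, 0, 0]]], "claw": 1, "force": 30}}

```text
time_s: 33.45
position: [0.6392, 0.0038, 0.042]
tool_rot: [[0.003, 1.0, 0.001], [1.0, -0.003, -0.0], [-0.0, 0.001, -1.0]]
ft_force: [-1.2, -0.4, 5.4]
grip_width: 0.0355
gripper_force: 30.1
```

Call:
{"api": "move_arm", "payload": {"motion": [[[0, 0, -0.2], [0, 0, 0]], [[0, 0, -0.4], [0, 0, 0]], [[0, 0, -0.5], [0, 0, 0]], [[0, 0, -0.4], [0, 0, 0]], [[0, 0, -0.1], [0, 0, 0]], [[0, 0, 0], [0, 0, 0]], [[0, 0, 0], [0, 0, 0]]]}}

```text
time_s: 34.15
position: [0.6385, 0.0038, 0.1204]
tool_rot: [[0.004, 1.0, -0.002], [1.0, -0.004, 0.0], [0.0, -0.002, -1.0]]
ft_force: [0.3, 0.6, -0.3]
grip_width: 0.0354
gripper_force: 30.0
```

Call:
{"api": "move_arm", "payload": {"motion": [[[-0.22, -0.3, 0], [0, 0, 0]], [[-0.24, -0.41, 0], [0, 0, 0]], [[-0.24, -0.41, 0], [0, 0, 0]], [[-0.24, -0.41, 0], [0, 0, 0]], [[-0.24, -0.41, 0], [0, 0, 0]], [[-0.24, -0.41, 0], [0, 0, 0]], [[-0.24, -0.41, 0], [0, 0, 0]], [[-0.24, -0.41, 0], [0, 0, 0]], [[-0.22, -0.41, 0], [0, 0, 0]], [[-0.22, -0.4, 0], [0, 0, 0]], [[0, 0, 0], [0, 0, 0]], [[0, 0, 0], [0, 0, 0]]]}}

```text
time_s: 35.35
position: [0.4395, -0.1126, 0.1211]
tool_rot: [[0.004, 1.0, -0.001], [1.0, -0.004, 0.001], [0.001, -0.001, -1.0]]
ft_force: [0.5, -0.7, -1.1]
grip_width: 0.0353
gripper_force: 30.2
```

Call:
{"api": "move_arm", "payload": {"motion": [[[0, 0, 0.2], [0, 0, 0]], [[0, 0, 0.3], [0, 0, 0]], [[0, 0, 0.3], [0, 0, 0]], [[0, 0, 0.3], [0, 0, 0]], [[0, 0, 0.2], [0, 0, 0]], [[0, 0, 0.08], [0, 0, 0]], [[0, 0, 0.03], [0, 0, 0]], [[0, 0, 0.02], [0, 0, 0]], [[0, 0, 0], [0, 0, 0]], [[0, 0, 0], [0, 0, 0]]]}}

```text
time_s: 36.35
position: [0.4398, -0.1127, 0.0505]
tool_rot: [[0.004, 1.0, 0.001], [1.0, -0.004, -0.0], [-0.0, 0.001, -1.0]]
ft_force: [0.3, 0.7, -0.9]
grip_width: 0.0353
gripper_force: 30.2
```

Call:
{"api": "move_arm", "payload": {"motion": [[[0, 0, 0.02], [0, 0, 0]], [[0, 0, 0.02], [0, 0, 0]], [[0, 0, 0.01], [0, 0, 0]], [[0, 0, 0], [0, 0, 0]], [[0, 0, 0], [0, 0, 0]]]}}

```text
time_s: 36.85
position: [0.4396, -0.1126, 0.0479]
tool_rot: [[0.004, 1.0, 0.0], [1.0, -0.004, -0.0], [-0.0, 0.0, -1.0]]
ft_force: [-1.2, 0.9, 5.1]
grip_width: 0.0354
gripper_force: 30.8
```

Call:
{"api": "move_arm", "payload": {"motion": [[[0, 0, 0], [0, 0, 0]], [[0, 0, 0], [0, 0, 0]], [[0, 0, 0], [0, 0, 0]], [[0, 0, 0], [0, 0, 0]], [[0, 0, 0], [0, 0, 0]], [[0, 0, 0], [0, 0, 0]], [[0, 0, 0], [0, 0, 0]], [[0, 0, 0], [0, 0, 0]], [[0, 0, -0.2], [0, 0, 0]], [[0, 0, -0.4], [0, 0, 0]], [[0, 0, -0.5], [0, 0, 0]], [[0, 0, -0.5], [0, 0, 0]], [[0, 0, -0.5], [0, 0, 0]], [[0, 0, -0.3], [0, 0, 0]], [[0, 0, 0], [0, 0, 0]]], "claw": 0}}

```text
time_s: 38.35
position: [0.4402, -0.1129, 0.1698]
tool_rot: [[0.003, 1.0, 0.004], [1.0, -0.003, -0.002], [-0.002, 0.004, -1.0]]
ft_force: [-0.4, 0.2, -0.7]
grip_width: 0.0855
gripper_force: 0.0
```

Call:
{"api": "move_arm", "payload": {"motion": [[[-0.27, 0.38, 0], [0, 0, 0]], [[-0.27, 0.38, 0], [0, 0, 0]], [[-0.27, 0.38, 0], [0, 0, 0]], [[-0.27, 0.38, 0], [0, 0, 0]], [[-0.27, 0.38, 0], [0, 0, 0]], [[-0.27, 0.38, 0], [0, 0, 0]], [[-0.27, 0.38, 0], [0, 0, 0]], [[-0.27, 0.38, 0], [0, 0, 0]], [[-0.27, 0.38, 0], [0, 0, 0]], [[-0.27, 0.38, 0], [0, 0, 0]], [[0, 0, 0.5], [0, 0, 0]], [[0, 0, 0.4], [0, 0, 0]], [[0, 0, 0], [0, 0, 0]], [[0, 0, 0], [0, 0, 0]]]}}

```text
time_s: 39.75
position: [0.629, -0.2482, 0.1224]
tool_rot: [[0.004, 1.0, -0.001], [1.0, -0.004, 0.001], [0.001, -0.001, -1.0]]
ft_force: [-0.9, -0.7, 0.0]
grip_width: 0.0852
gripper_force: 0.0
```

```bash
python3 - <<'E'
from h import *
im=get('wrist');save(im,'w9.png');P=cloud(im)
print(im['s']['position'])
obj(P,.631,-.249,.045,.02,.04);obj(P,.44,-.1126,.03,.065,.09);obj(P,.4345,-.191,.035,.025,.04)
E
```

```text
[ 0.6290361  -0.24815387  0.12241595]
4169 z 0.0262 mean [ 0.6309 -0.2485] rect [ 630.8 -250.3] [62.9 62.7] 60.7
177 z 0.066 mean [ 0.4546 -0.1183] rect [ 454.5 -119.6] [16.3  5.3] 69.5
3512 z 0.0317 mean [ 0.4371 -0.1924] rect [ 435.2 -191.6] [48.2 42.8] 89.1
```

View pics/w9.png

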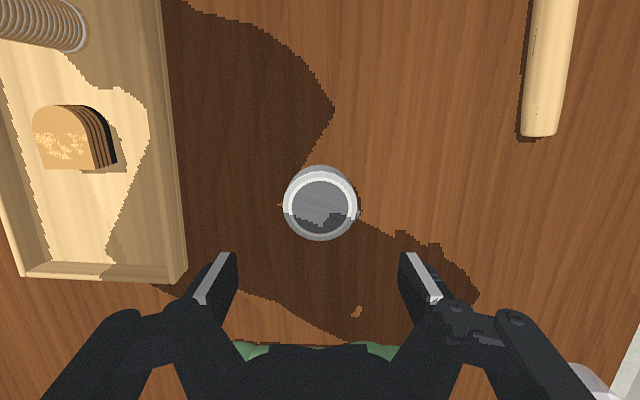

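The small heel is flat in the tray, with the tall spool next to it. The tin (320,205) is centred under the gripper, so I'll pick it.

Call:
{"api": "move_arm", "payload": {"motion": [[[-0.02, 0.03, 0.2], [0, 0, 0]], [[0, 0, 0.4], [0, 0, 0]], [[0, 0, 0.4], [0, 0, 0]], [[0, 0, 0.4], [0, 0, 0]], [[0, 0, 0.3], [0, 0, 0]], [[0, 0, 0.2], [0, 0, 0]], [[0, 0, 0.1], [0, 0, 0]], [[0, 0, 0.06], [0, 0, 0]], [[0, 0, 0], [0, 0, 0]], [[0, 0, 0], [0, 0, 0]]]}}

```text
time_s: 40.8
position: [0.6309, -0.2494, 0.0203]
tool_rot: [[0.004, 1.0, 0.001], [1.0, -0.004, -0.001], [-0.001, 0.001, -1.0]]
ft_force: [0.5, -0.0, -0.4]
grip_width: 0.0853
gripper_force: 0.0
```

Call:
{"api": "move_arm", "payload": {"motion": [[[0, 0, 0], [0, 0, 0]], [[0, 0, 0], [0, 0, 0]], [[0, 0, 0], [0, 0, 0]], [[0, 0, 0], [0, 0, 0]], [[0, 0, 0], [0, 0, 0]], [[0, 0, 0], [0, 0, 0]], [[0, 0, 0], [0, 0, 0]], [[0, 0, 0], [0, 0, 0]], [[0, 0, 0], [0, 0, 0]], [[0, 0, 0], [0, 0, 0]]], "claw": 1, "force": 40}}

```text
time_s: 41.8
position: [0.6309, -0.2494, 0.0204]
tool_rot: [[0.004, 1.0, 0.001], [1.0, -0.004, -0.001], [-0.001, 0.001, -1.0]]
ft_force: [-1.4, 0.6, 5.5]
grip_width: 0.0628
gripper_force: 44.3
```

Call:
{"api": "move_arm", "payload": {"motion": [[[0, 0, -0.2], [0, 0, 0]], [[0, 0, -0.4], [0, 0, 0]], [[0, 0, -0.5], [0, 0, 0]], [[0, 0, -0.5], [0, 0, 0]], [[0, 0, 0], [0, 0, 0]], [[0, 0, 0], [0, 0, 0]]]}}

```text
time_s: 42.4
position: [0.6304, -0.2491, 0.0994]
tool_rot: [[0.004, 1.0, -0.0], [1.0, -0.004, 0.0], [0.0, -0.0, -1.0]]
ft_force: [-0.2, 0.7, -2.2]
grip_width: 0.0626
gripper_force: 44.0
```

Call:
{"api": "move_arm", "payload": {"motion": [[[-0.04, -0.3, 0], [0, 0, 0]], [[-0.04, -0.42, 0], [0, 0, 0]], [[-0.04, -0.42, 0], [0, 0, 0]], [[-0.04, -0.42, 0], [0, 0, 0]], [[-0.04, -0.42, 0], [0, 0, 0]], [[-0.04, -0.42, 0], [0, 0, 0]], [[-0.04, -0.42, 0], [0, 0, 0]], [[-0.04, -0.42, 0], [0, 0, 0]], [[-0.04, -0.42, 0], [0, 0, 0]], [[-0.04, -0.35, 0], [0, 0, 0]], [[0, 0, 0], [0, 0, 0]], [[0, 0, 0], [0, 0, 0]]]}}

```text
time_s: 43.6
position: [0.43, -0.2684, 0.0989]
tool_rot: [[0.004, 1.0, -0.001], [1.0, -0.004, 0.001], [0.001, -0.001, -1.0]]
ft_force: [0.4, -0.1, -1.2]
grip_width: 0.0623
gripper_force: 44.1
```

Call:
{"api": "move_arm", "payload": {"motion": [[[0, 0, 0.2], [0, 0, 0]], [[0, 0, 0.3], [0, 0, 0]], [[0, 0, 0.3], [0, 0, 0]], [[0, 0, 0.3], [0, 0, 0]], [[0, 0, 0.2], [0, 0, 0]], [[0, 0, 0.08], [0, 0, 0]], [[0, 0, 0.04], [0, 0, 0]], [[0, 0, 0.02], [0, 0, 0]], [[0, 0, 0.01], [0, 0, 0]], [[0, 0, 0], [0, 0, 0]], [[0, 0, 0], [0, 0, 0]]]}}

```text
time_s: 44.7
position: [0.4301, -0.2686, 0.0274]
tool_rot: [[0.004, 1.0, 0.0], [1.0, -0.004, -0.0], [-0.0, 0.0, -1.0]]
ft_force: [0.4, -0.4, -0.3]
grip_width: 0.0624
gripper_force: 44.1
```

Call:
{"api": "move_arm", "payload": {"motion": [[[0, 0, 0.02], [0, 0, 0]], [[0, 0, 0.015], [0, 0, 0]], [[0, 0, 0], [0, 0, 0]], [[0, 0, 0], [0, 0, 0]]]}}

```text
time_s: 45.1
position: [0.4301, -0.2686, 0.0263]
tool_rot: [[0.004, 1.0, 0.001], [1.0, -0.004, -0.001], [-0.001, 0.001, -1.0]]
ft_force: [-1.9, 1.8, 10.5]
grip_width: 0.0626
gripper_force: 45.4
```

Call:
{"api": "move_arm", "payload": {"motion": [[[0, 0, 0], [0, 0, 0]], [[0, 0, 0], [0, 0, 0]], [[0, 0, 0], [0, 0, 0]], [[0, 0, 0], [0, 0, 0]], [[0, 0, 0], [0, 0, 0]], [[0, 0, 0], [0, 0, 0]], [[0, 0, 0], [0, 0, 0]], [[0, 0, -0.2], [0, 0, 0]], [[0, 0, -0.4], [0, 0, 0]], [[0, 0, -0.5], [0, 0, 0]], [[0, 0, -0.5], [0, 0, 0]], [[0, 0, -0.5], [0, 0, 0]], [[0, 0, -0.5], [0, 0, 0]], [[0, 0, -0.5], [0, 0, 0]], [[-0.3, 0, -0.5], [0, 0, 0]], [[-0.5, 0, -0.4], [0, 0, 0]], [[-0.5, 0, 0], [0, 0, 0]], [[-0.5, 0, 0], [0, 0, 0]], [[0, 0, 0], [0, 0, 0]], [[0, 0, 0], [0, 0, 0]]], "claw": 0}}

```text
time_s: 47.1
position: [0.4295, -0.3582, 0.2256]
tool_rot: [[0.004, 1.0, -0.0], [1.0, -0.004, 0.0], [0.0, -0.0, -1.0]]
ft_force: [1.0, 0.3, -0.3]
grip_width: 0.0854
gripper_force: 0.0
```

```bash
python3 - <<'E'
from h import *
im=get('wrist');P=cloud(im)
for a in((.43,-.269,.028,.024,.05),(.4345,-.191,.03,.024,.05),(.4398,-.1126,.03,.06,.09)): obj(P,*a)
im2=get('scene');P=cloud(im2)
for a in((.43,-.269,.03,.024,.05),(.4345,-.191,.025,.024,.05),(.4398,-.1126,.03,.065,.09),(.433,.148,.03,.033,.05),(.433,.225,.04,.033,.05)): obj(P,*a)
c=cv2.resize(im2['frame'][100:350,200:520],(640,500));cv2.imwrite('pics/fin.png',c[:,:,::-1]);save(im,'w10.png')
E
```

```text
2300 z 0.0324 mean [ 0.43   -0.2684] rect [ 429.9 -269.2] [55.1 54.6] 89.5
1577 z 0.0316 mean [ 0.4345 -0.1995] rect [ 434.8 -199.5] [32.6 40. ] 89.2
0 z nan mean [nan nan] rect [0. 0.] [0. 0.] 0.0
202 z 0.0325 mean [ 0.4303 -0.2667] rect [ 429.2 -269.7] [56.5 58.9] 30.7
146 z 0.0314 mean [ 0.4368 -0.1901] rect [ 434.7 -191.5] [40.4 48. ] 1.2
128 z 0.0756 mean [ 0.441  -0.1096] rect [ 439.5 -112. ] [36.1 35. ] 77.6
399 z 0.04 mean [0.435  0.1491] rect [433.9 147.8] [54.7 55.1] 78.4
715 z 0.0396 mean [0.4347 0.2246] rect [433.5 224.3] [70.6 61.1] 88.2
  return _methods._mean(a, axis=axis, dtype=dtype,
  ret = ret.dtype.type(ret / rcount)
h.py:20: RuntimeWarning: Mean of empty slice.
  R=cv2.minAreaRect((t[:,:2]*1000).astype(np.float32));print(len(t),'z',np.median(t[:,2]).round(4),'mean',t.mean(0)[:2].round(4),'rect',np.round(R[0],1),np.round(R[1],1),round(R[2],1));return t
  ret = um.true_divide(
```

View pics/fin.png

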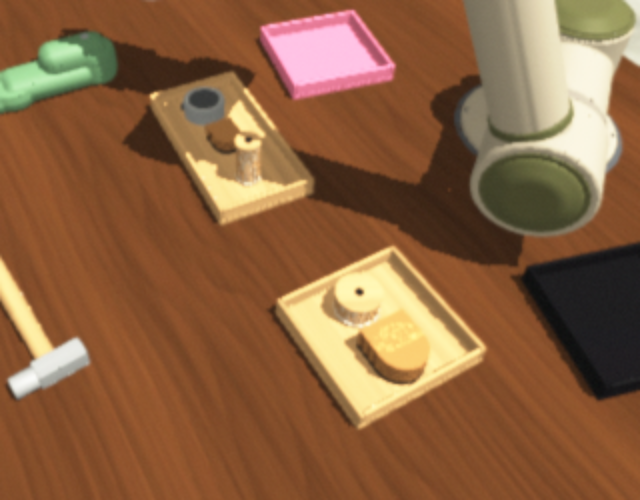

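View pics/w10.png

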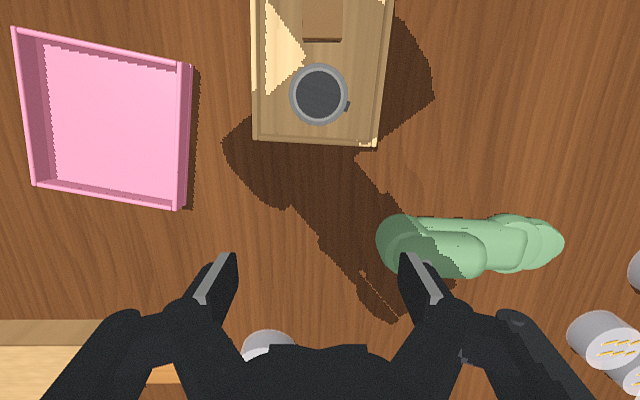

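All five items stand flat at the right heights in their trays (tin (205,103), small heel (222,137), tall spool (248,160), squat spool (358,298), big heel (395,345)). None touch each other, and the hammer, shoe last and glue bottle were never touched. I'll hand in.

```bash
python3 -c "
from rig import env
print(env.close_job())"
```

```text
the job is handed in; nothing more can be done
None
```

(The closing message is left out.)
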